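# Bolt a sherd tray away under its dust cover

## Robot

A 7-joint arm with a two-finger parallel gripper is mounted at the origin on a cart in front of the work surface, level with it; the furniture and walls round the work are solid. World frame = base frame: x ahead of the robot, y to its left, z up, the work surface at z = 0. Lengths are in mm, angles in rad, forces in N, time in s.
With the tool pointing down it reaches from about 425 to 950 mm from the base axis. Payload 16.7 kg.
Tool frame: the origin (TCP) lies midway between the tips of the shut fingers; the grasp point (between the pads) lies 19 mm behind it (env.grasp_offset is the distance from the TCP to the grasp point, in mm); z points along the fingers, y is the line along which they close (so a half turn about z gives the same grasp; the last joint's range is limited). The gripper opens to 94 mm and grips with 3 to 60 N. Pads are 16 mm wide; open, the fingers measure 119 mm over their backs; the gripper's body (75 mm by 177 mm) begins 78 mm behind the grasp point.
Start: joints at [1.125, 0.426, 0.074, 1.606, -0.034, 1.111, -0.067], TCP at [196.735, -645.654, 205.467] pointing down, gripper open.
Joint ranges: [-2.85, 2.85], [-0.5, 2.14], [-1.23, 1.37], [0.21, 2.46], [-1.02, 4.16], [0.16, 2.05], [-2.73, 2.73]. Speed limits (rad/s): [1.89, 1.89, 2.39, 2.39, 3.01, 3.01, 3.01].

## Interface

Orientations are given as a unit quaternion [w, x, y, z].
In Python, from cell import env gives the robot as it stands. The module is installed in compiled form; this text tells all that it offers.
- The arm moves only by the tool play_rows, never from a script. Its argument "rows" is a list that holds one entry, the list of rows, each a list of 7 numbers: the shift along the tool's x, y, z in m, then the turn, a rotation vector about the tool's x, y, z in rad, then the finger opening in m, from 0 to 0.094. In form: [[[tx, ty, tz, rx, ry, rz, claw], ...]]. A call has 1 to 10 rows; each row is the pose to reach, as a shift and turn from the pose commanded when the call began, along the tool's axes at that moment; what a row does not reach only later rows make up. A row lasts 1/8 s, in which the tool goes at most 62.5 mm and 10.7 degrees, less where a joint would pass 70% of its speed; a pose out of reach is approached as far as the arm can. A call with a gripper value outside its range is refused whole. The fingers move at their own pace and stop on an object; "grip_force" is the grip in N (left out, the last holds). Time passes only in rows, so rows that repeat a pose let the fingers close. It gives the time, the measured TCP pose, the force, the opening and the grip force at its end, in the units of the state.
- env.get_obs(): the state, without advancing time (a new reading comes with each control period).
- env.read_camera(name): name is "scene" or "side" or "wrist"; returns a dict with "color" (420x560x3 uint8, red, green, blue), "depth" (420x560 float32, mm along the optical axis (not along the pixel's ray), 0 where there is no reading), "vfov" (degrees; the focal length in pixels is half the picture's height over the tangent of half this angle, whatever the lens; pixels are square), "cx", "cy" (the principal point, pixels), "origin" and "orientation" of the camera in the world. Camera axes: x right, y up, looking along -z (the intrinsics and any distortion apply to the point x, -y, -z); pixel columns grow to the right and rows downward; lengths in mm; the calibration is good to about 2 mm. A picture is of the moment at which its call begins.
- env.hand_in(): hands the job in; it is judged then, once.
The state is a dict: "time_s": time; "q": joint angles; "qd": joint speeds; "tau": joint torques, N m; "tcp_pos": TCP position; "tool_rot": TCP orientation; "force": force on the tool from outside, world axes, zero at the start; "torque": the same for the moment, N m; "opening": finger opening in mm; "gripper_force": force on a finger pad.
Only numpy, scipy, OpenCV 4.12 (cv2) and the standard library are available. Lean on these libraries where they do the work, as an engineer would, in place of code of your own. Each camera call takes 0.05 s, during which the arm holds its last target. There are 200 camera calls.

## Task

First unbolt the low dust cover: lift the red bolt knob out of its notch, draw the bolt clear of the entrance and drop the handle into the other notch; then lay (do not drop) the long narrow sherd flat in the white tray. Slide the tray by its blue fin through the entrance and under the clear roof until it is fully home, then bolt it in, with the bolt handle back down in its first notch. Leave the black and the brown sherd where they lie.

Things in the scene. Friction and masses are not known exactly. Their poses are not given: they have to be found in the camera images.
- cover: Low dust cover on the desk, fixed: aluminium side rails (inner faces x = ±60 mm), end stop (inner face y = 192 mm), clear roof (y = 64 to 203, underside 58, top 63 mm high). No floor. Origin on the desk, midway between the rails, below the bolt's axis; +y is the way in, +x points to the bolt's side. Before the roof the rails are 25 mm high and start at y = 20 (bolt side) and -24 mm.
- entrance (a point): Point on the desk in the middle of the entrance, 64 mm from the cover's origin along its +y, below the roof's front edge. On the side away from the bolt a wing, 25 mm high, flares outwards from the rail's outer end to x = -89, y = -65 mm (cover frame).
- bolt_bracket (a point): Steel bolt bracket on the cover's +x side; it fills x = 62 to 168, y = -24 to 15 mm, up to 42 mm high. This point: in the cover's frame x = 60, y = 0, z = 30 mm, on the bolt's axis, which runs along the cover's x. Shot, the 12 mm thick rod reaches 40 mm into the 120 mm wide entrance; drawn, it stands 8 mm clear of it. With the tray home the shot rod passes 6 mm behind the tray.
- bolt (a joint): Slide of the barrel bolt along the cover's +x, in m: 0 = shot across the entrance (first notch), 0.048 = fully drawn (other notch). Friction about 1 N. A tooth between the notches stops it unless the handle is lifted.
- bolt_handle (a joint): Turn of the bolt's handle about the bolt's axis, in rad: 0 = level in a notch, pointing to the cover's -y; it lifts upwards to 1.2. Above about 0.6 it clears the tooth; 0.8 is comfortable. It is light and falls by its own weight. Notches are 15 mm wide, the arm 9 mm: the slide must be within 3 mm of 0 or 0.048 for it to drop in.
- knob (a point): Centre of the bolt handle's red knob, a drum 16 mm across, 18 mm long along the cover's x: pinch its flat ends along x, it can pivot between the fingers. In the cover's frame: x = 92 mm + bolt, y = -45 mm * cos(bolt_handle), z = 30 mm + 45 mm * sin(bolt_handle). The teeth lie 14 to 20 mm from the axis, up to z = 36 mm.
- tray: Loose white tray, 110 mm wide (x), 180 mm long (y), about 0.35 kg. Origin at the centre of its underside, +y is the leading end. Open compartment inside x = -49 to 49, y = -45 to 84 mm, walls 30 mm high; behind it a solid end block 34 mm high with the blue fin. Home: origin at x = 0, y = 102 mm in the cover's frame, axes parallel, leading wall at the end stop, end block and fin outside the roof.
- tray_fin (a point): Middle of the top of the tray's blue upright fin, 80 mm above the underside, at x = 0, y = -67.5 mm in the tray. The fin is 14 mm thick along the tray's x, 40 mm long along y, and stands 46 mm above the end block; pinch it from above along x.
- tray_bed (a point): Centre of the compartment's floor (98 x 129 mm), at x = 0, y = 19.5 mm in the tray, 5 mm above its underside.
- long_sherd: Loose long narrow grey-brown pottery sherd, about 100 mm long (own x), 43 mm wide (own y), 12 mm high in the middle and 20 mm at the ends, 0.05 kg. Origin at the centre of its underside. Pinch it across its width near the middle. It fits the tray with its length along the tray's y.
- black_sherd: Loose nearly black sherd, 99 x 89 x 19 mm, a bystander. Origin at the centre of its underside. It and the long sherd may have changed places.
- brown_sherd: Loose large brown sherd, 156 x 109 x 33 mm, a bystander. Origin at the centre of its underside.

How it is judged:
By the outcome, as a careful person would: the job done as asked, in the order asked, and still so for the second after the job is handed in, with the robot touching nothing.
It also fails if it takes over 72 s, if anything falls off the work surface, if the arm or the gripper's body presses on something with over 40 N, if the wrist force passes 120 N, or if a joint passes its speed limit or range.

## Working session

There is one attempt and no reset: what is moved stays moved. The work goes in short steps, Python scripts to look and compute and a tool call to move; the robot and the scene stay as the last step left them, time stands still between calls to the robot, and variables do not carry over. Pictures are saved under pics/ and viewed, at most 10 in all, crops included, and the job is handed in when it is done.

Besides the shell and the picture viewer there is one more tool, called after "Request:" as a command line: name --argument value ..., lists and objects as JSON in quotes. play_rows: Moves the arm, as the interface text tells. Its arguments: {"type":"object","properties":{"rows":{"type":"array","items":{"type":"array","items":{"type":"array","items":{"type":"number"}}}},"grip_force":{"type":"number"}},"required":["rows"]}

```bash
mkdir -p pics; cat > h.py <<'E'
import numpy as np, cv2
from cell import env
from scipy.spatial.transform import Rotation as R
def rot(q): return R.from_quat([q[1],q[2],q[3],q[0]])
def cloud(c):
    h,w=c["depth"].shape; f=h/2/np.tan(np.radians(c["vfov"])/2)
    v,u=np.mgrid[:h,:w]; d=c["depth"]
    p=np.stack([(u-c["cx"])/f*d,-(v-c["cy"])/f*d,-d],-1)
    return p@rot(c["orientation"]).as_matrix().T+np.array(c["origin"])
def ray(c,u,v,z):
    h=c["color"].shape[0]; f=h/2/np.tan(np.radians(c["vfov"])/2)
    d=rot(c["orientation"]).apply([(u-c["cx"])/f,-(v-c["cy"])/f,-1]); o=np.array(c["origin"])
    return o+d*(z-o[2])/d[2]
def save(c,n): cv2.imwrite("pics/"+n,c["color"][...,::-1])
E
python3 - <<'E'
from h import *
o=env.get_obs(); print(o); print(env.grasp_offset)
ims=[]
for n in ["scene","side","wrist"]:
    c=env.read_camera(n); print(n,{k:c[k] for k in c if k not in("color","depth")},(c["depth"]>0).mean()); save(c,n+"0.png"); np.save(n+"0.npy",c,allow_pickle=True)
E
```

```text
{'time_s': 0.0, 'q': array([ 1.12545948,  0.42670487,  0.07385397,  1.60660163, -0.03407462,
        1.11083939, -0.06709626]), 'qd': array([-1.27437974e-03, -6.55964568e-05, -1.10904795e-03, -6.58745388e-04,
       -1.92606557e-03, -1.50740808e-03, -5.66006651e-04]), 'tau': array([ 5.99506211e-05, -9.35826302e+01,  3.66634615e+00, -4.54200375e+01,
       -4.89136437e-02,  2.00012379e-02,  7.39624920e-05]), 'tcp_pos': array([ 196.61846089, -645.25929073,  204.79621233]), 'tool_rot': array([-6.28725495e-04,  9.89081216e-01,  1.47370043e-01, -1.52975388e-04]), 'force': array([-0.33017132, -0.99560832, -0.49407366]), 'torque': array([ 0.02168894, -0.00776208,  0.00094145]), 'gripper_force': 0.0, 'opening': 93.55433024296991}
18.8
scene {'vfov': 57.79508409311385, 'cx': 276.6295760158262, 'cy': 213.63189633388362, 'origin': array([121.1969271 , 829.19209313, 952.65157517]), 'orientation': array([-0.23981343, -0.1045726 ,  0.38864587,  0.88346391])} 0.9959438775510204
side {'vfov': 43.68558910515242, 'cx': 277.0498123848966, 'cy': 209.7314090302637, 'origin': array([  506.40470213, -1217.56388095,   759.07272538]), 'orientation': array([ 0.86146023,  0.50642096, -0.0166198 , -0.03388027])} 0.9961181972789116
wrist {'vfov': 71.76785911836487, 'cx': 283.6440504574795, 'cy': 205.96924675222866, 'origin': array([ 270.9225094 , -623.30358103,  384.72483194]), 'orientation': array([ 0.79643859, -0.10854945,  0.0814422 , -0.58929598])} 0.995875850340136
```

View pics/scene0.png

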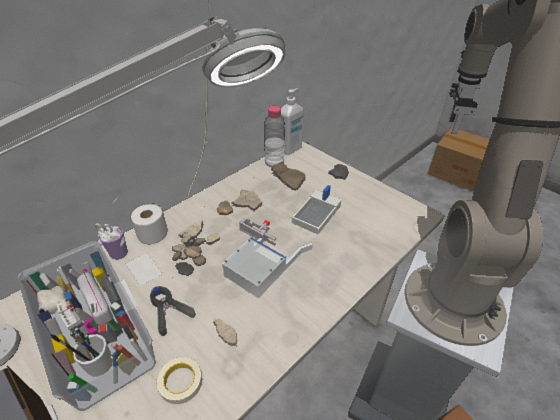

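View pics/side0.png

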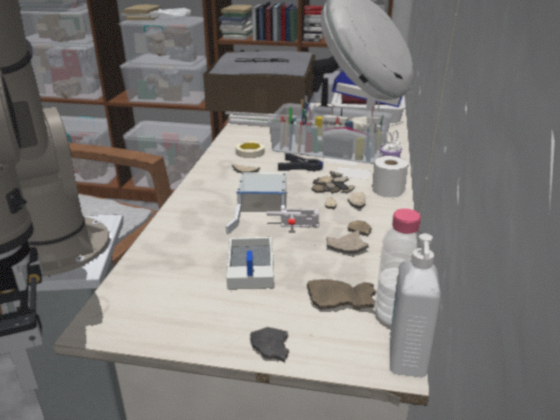

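The scene view shows the cover at about (255,265), the red knob at (267,223), the tray at (317,212), the black sherd at (340,171) and the brown one at (289,176). In the side view the cover is at (262,190), the knob at (292,222), the fin at (250,262), and the candidates for the long sherd are at (348,243) and (246,168).

```bash
python3 - <<'E'
from h import *
for n in ["scene","side"]:
    c=np.load(n+"0.npy",allow_pickle=True).item(); P=cloud(c); hsv=cv2.cvtColor(c["color"],cv2.COLOR_RGB2HSV)
    H,S,V=[hsv[...,i].astype(int) for i in range(3)]
    ok=(P[...,0]>250)&(P[...,0]<1100)&(abs(P[...,1])<800)&(P[...,2]>-10)&(P[...,2]<150)
    # desk flatness
    m=ok&(abs(P[...,2])<6); print(n,"desk z med",np.median(P[...,2][m]))
    for nm,m in [("red",((H<8)|(H>172))&(S>150)&(V>90)),("blue",(H>105)&(H<130)&(S>130))]:
        k,l,st,ce=cv2.connectedComponentsWithStats((m&ok).astype(np.uint8))
        for i in range(1,k):
            if st[i,4]>12:
                p=P[l==i]; print(nm,st[i],np.median(p,0).round(1),p.min(0).round(),p.max(0).round())
    m=ok&(P[...,2]>5); k,l,st,ce=cv2.connectedComponentsWithStats(m.astype(np.uint8))
    for i in range(1,k):
        if st[i,4]>60:
            p=P[l==i]; r=cv2.minAreaRect(p[:,:2].astype(np.float32)); print("obj",st[i],np.round(r[0]),np.round(r[1]),round(r[2],1),"zmax",p[:,2].max().round(),"col",np.median(c["color"][l==i],0))
c=np.load("side0.npy",allow_pickle=True).item()
cv2.imwrite("pics/sidecrop.png",cv2.resize(c["color"][130:370,200:420,::-1],None,fx=2.5,fy=2.5,interpolation=cv2.INTER_CUBIC))
E
```

```text
scene desk z med 0.00915693185879718
red [264 220   5   5  13] [634.6  21.4  36.1] [628.  15.  28.] [643.  26.  42.]
red [100 324   5   8  37] [753.7 609.9  98.1] [747. 602.  93.] [765. 618. 103.]
red [118 346   5   4  16] [659.8 630.3 121.1] [656. 627. 118.] [666. 634. 125.]
blue [324 186   6   7  24] [ 511.8 -202.2   79.1] [ 507. -221.   72.] [ 518. -188.   82.]
blue [153 287   5   4  13] [775.5 420.   23.7] [770. 415.  20.] [782. 428.  27.]
blue [114 353   3  10  14] [660.6 650.9 110.5] [659. 646.  91.] [663. 656. 120.]
obj [   17    93   315   318 24171] [877.  -3.] [ 487. 1581.] 2.8 zmax 150.0 col [117. 117. 116.]
obj [328 164  21  15 203] [ 546. -421.] [88. 77.] 88.4 zmax 23.0 col [86. 83. 82.]
obj [ 292  185   49   49 1120] [ 517. -139.] [185. 112.] 87.4 zmax 82.0 col [120. 122. 124.]
obj [231 190  31  21 358] [771. -74.] [106.  92.] 10.4 zmax 23.0 col [157. 144. 129.]
obj [217 201  16  13 157] [826.  13.] [54. 63.] 59.0 zmax 20.0 col [132. 117.  97.]
obj [ 222  218   90   79 2940] [598. 139.] [267. 255.] 83.2 zmax 69.0 col [167. 169. 166.]
obj [172 221  48  45 958] [803. 214.
[... 1036 characters left out ...]
j [ 226  164   93   68 2170] [592. 226.] [439. 259.] 87.7 zmax 69.0 col [175. 169. 169.]
obj [311 170  45  24 622] [778. 258.] [117. 140.] 48.7 zmax 73.0 col [112. 105.  97.]
obj [348 192  18  17 219] [848. 160.] [100.  51.] 83.5 zmax 19.0 col [187. 174. 156.]
obj [325 197  12  12  91] [769. 156.] [56. 32.] 70.6 zmax 15.0 col [192. 179. 157.]
obj [327 220  45  34 858] [798. -46.] [171. 112.] 42.4 zmax 25.0 col [157. 146. 132.]
obj [ 227  237   47   51 2110] [ 517. -142.] [187. 110.] 87.7 zmax 83.0 col [131. 132. 134.]
obj [ 307  260  148  160 7019] [ 777. -465.] [148. 532.] 17.4 zmax 150.0 col [125. 117. 114.]
obj [250 327  40  33 982] [ 546. -424.] [88. 78.] 87.3 zmax 22.0 col [87. 85. 86.]
```

View pics/sidecrop.png

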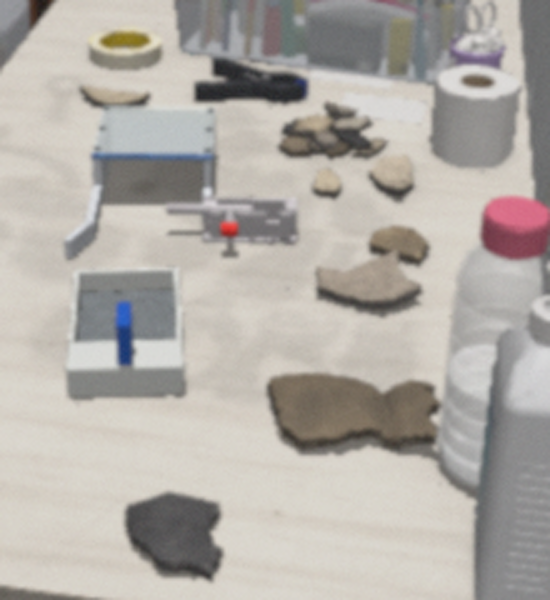

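```bash
python3 - <<'E'
from h import *
for n in ["scene","side"]:
    c=np.load(n+"0.npy",allow_pickle=True).item(); P=cloud(c); hsv=cv2.cvtColor(c["color"],cv2.COLOR_RGB2HSV)
    H,S,V=[hsv[...,i].astype(int) for i in range(3)]
    m=(P[...,2]>56)&(P[...,2]<72)&(P[...,0]>450)&(P[...,0]<640)&(P[...,1]>90)&(P[...,1]<290)
    p=P[m]; print(n,"roof",len(p),cv2.minAreaRect(p[:,:2].astype(np.float32)),np.median(p[:,2]))
    m=(H>95)&(H<130)&(S>60)&(P[...,0]>450)&(P[...,0]<640)&(P[...,1]>60)&(P[...,1]<290)
    p=P[m]; print("blue edge",len(p),p.min(0),p.max(0)); 
    if len(p)>10: print(np.polyfit(p[:,0],p[:,1],1), np.median(p,0))
    m=(P[...,2]>32)&(P[...,2]<55)&(P[...,0]>600)&(P[...,0]<730)&(P[...,1]>0)&(P[...,1]<100); p=P[m]; print("bracket",len(p),cv2.minAreaRect(p[:,:2].astype(np.float32)))
    s=(slice(20,90),slice(200,290)) if n=="scene" else (slice(0,95),slice(325,412))
    p=P[s].reshape(-1,3); p=p[(p[:,2]>100)&(p[:,0]<1100)]; print("lamp",np.percentile(p,[2,50,98],axis=0).round())
E
```

```text
scene roof 1677 ((564.3816528320312, 206.44436645507812), (141.7059783935547, 144.12008666992188), 83.48307800292969) 62.87836260839083
blue edge 68 [486.80872569 129.47775339  58.6465721 ] [624.38258242 152.8967896   67.80131768]
[-1.24145049e-01  2.10666662e+02] [555.94352462 141.62422303  63.04352417]
bracket 204 ((662.4230346679688, 58.74964141845703), (108.39894104003906, 69.91514587402344), 19.693065643310547)
lamp [[ 682. -506.  300.]
 [ 795. -113.  534.]
 [ 956.   61.  656.]]
side roof 1033 ((564.8184814453125, 206.08966064453125), (150.8673553466797, 141.83152770996094), 83.17625427246094) 63.80208156523713
blue edge 99 [488.26759777 127.12342606  58.00136824] [624.38715183 150.52154514  67.13284851]
[-1.17226997e-01  2.03235996e+02] [552.28566948 138.48542639  62.18860218]
bracket 269 ((661.8604736328125, 55.151485443115234), (110.25814819335938, 70.4034423828125), 21.644365310668945)
lamp [[ 684. -227.  128.]
 [ 772. -178.  530.]
 [ 993. 1012.  612.]]
```

Request:
play_rows --rows '[[[0.613,-0.506,0.05,0,0,-1.157,0.06],[0.613,-0.506,0.05,0,0,-1.157,0.06],[0.613,-0.506,0.05,0,0,-1.157,0.06],[0.613,-0.506,0.05,0,0,-1.157,0.06],[0.613,-0.506,0.05,0,0,-1.157,0.06],[0.613,-0.506,0.05,0,0,-1.157,0.06],[0.613,-0.506,0.05,0,0,-1.157,0.06],[0.613,-0.506,0.05,0,0,-1.157,0.06],[0.613,-0.506,0.05,0,0,-1.157,0.06],[0.613,-0.506,0.05,0,0,-1.157,0.06]]]'

```text
time_s: 1.4
tcp_pos: [542.0, -124.0, 166.2]
tool_rot: [0.0, 0.748, 0.664, 0.0]
force: [-0.3, -1.7, 0.1]
opening: 59.5
gripper_force: 0.0
```

Request:
play_rows --rows '[[[0.152,0.0755,0.03,0,0,0,0.045],[0.152,0.0755,0.03,0,0,0,0.045],[0.152,0.0755,0.03,0,0,0,0.045],[0.152,0.0755,0.03,0,0,0,0.045]]]'

```text
time_s: 1.9
tcp_pos: [634.6, 20.8, 135.0]
tool_rot: [-0.001, 0.746, 0.666, 0.0]
force: [0.1, 0.8, 0.0]
opening: 44.9
gripper_force: 0.0
```

```bash
cat >> h.py <<'E'
def red(c,zmax=120):
    P=cloud(c); hsv=cv2.cvtColor(c["color"],cv2.COLOR_RGB2HSV); H,S,V=[hsv[...,i].astype(int) for i in range(3)]
    m=((H<8)|(H>172))&(S>130)&(V>70)&(P[...,0]<750)&(P[...,2]<zmax)&(P[...,2]>0)&(abs(P[...,1])<200); p=P[m]
    return m,p
E
python3 - <<'E'
from h import *
o=env.get_obs(); print(o["tcp_pos"],o["force"])
c=env.read_camera("wrist"); save(c,"w1.png"); print(c["origin"])
m,p=red(c); print(len(p),np.median(p,0),p.min(0),p.max(0)); v,u=np.where(m); print(u.min(),u.max(),v.min(),v.max())
print(ray(c,u.mean(),v.mean(),38))
np.save("w1.npy",c,allow_pickle=True)
E
```

```text
[634.56145044  20.83707375 135.04630434] [0.08987989 0.75629818 0.01061333]
[643.30711233  97.37244899 315.08993941]
208 [634.90512748  19.38571407  37.3462318 ] [626.63832484  11.11640641  33.73937318] [643.59665145  26.25138148  39.52964944]
277 293 201 214
[635.08116731  19.2643141   38.        ]
```

View pics/w1.png

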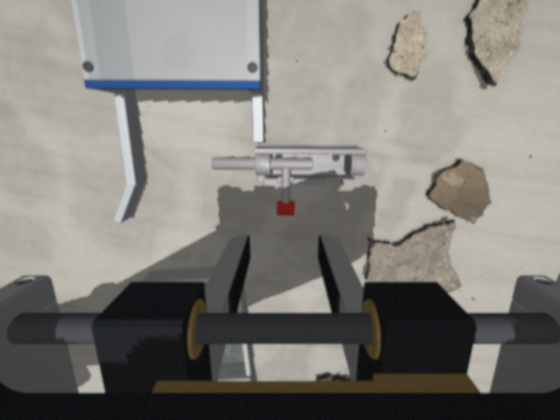

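The wrist view shows the shot bolt: the rod tip is at (215,163), the knob at (286,208), and the cover's blue edge is level at row 85, so the tool is aligned with the cover. The knob is at (635,19).

Request:
play_rows --rows '[[[-0.0015,0.0005,0.06,0,0,0,0.045],[-0.0015,0.0005,0.1,0,0,0,0.04],[-0.0015,0.0005,0.122,0,0,0,0.04],[-0.0015,0.0005,0.122,0,0,0,0.01],[-0.0015,0.0005,0.122,0,0,0,0.01],[-0.0015,0.0005,0.122,0,0,0,0.01],[-0.0015,0.0005,0.122,0,0,0,0.01]]]' --grip_force 10

```text
time_s: 2.82
tcp_pos: [635.5, 14.8, 15.7]
tool_rot: [0.001, 0.748, 0.664, 0.001]
force: [0.4, -1.2, 8.1]
opening: 18.0
gripper_force: 10.0
```

Request:
play_rows --rows '[[[0.001,0,-0.009,0,0,0,0.01],[0.0036,0,-0.0175,0,0,0,0.01],[0.008,0,-0.0254,0,0,0,0.01],[0.0136,0,-0.0323,0,0,0,0.01],[0.0153,0,-0.034,0,0,0,0.01],[0.0153,0,-0.034,0,0,0,0.01]]]'

```text
time_s: 3.58
tcp_pos: [636.9, 29.7, 49.1]
tool_rot: [0.001, 0.748, 0.664, 0.0]
force: [4.0, -3.3, 2.7]
opening: 18.1
gripper_force: 10.0
```

```bash
cat >> h.py <<'E'
O=np.array([548.8,73.6]); CX=np.array([.993,-.118]); CY=np.array([.118,.993])
def cov(p): d=np.asarray(p)[...,:2]-O; return np.stack([d@CX,d@CY],-1)
E
python3 - <<'E'
from h import *
o=env.get_obs(); print(o["tcp_pos"],cov(o["tcp_pos"]),o["force"],o["opening"])
for n in ["side","wrist"]:
    c=env.read_camera(n); m,p=red(c); print(n,len(p)); 
    if len(p): print(np.median(p,0),cov(np.median(p,0)))
E
```

```text
[636.87889003  29.74826665  49.0668348 ] [ 92.63684233 -33.1514622 ] [ 3.99752384 -3.26513396  2.70579855] 18.067389282388636
side 25
[634.74818053  23.35962232  64.5091593 ] [ 91.27490783 -39.74680973]
wrist 677
[636.93290505  33.37404264  67.79980195] [ 92.26263768 -29.54469286]
```

Request:
play_rows --rows '[[[0,0.012,0,0,0,0,0.01],[0,0.026,0,0,0,0,0.01],[0,0.04,0,0,0,0,0.01],[0,0.048,0,0,0,0,0.01],[0,0.048,0,0,0,0,0.01],[0,0.048,0,0,0,0,0.01]]]'

```text
time_s: 4.42
tcp_pos: [684.2, 23.8, 48.3]
tool_rot: [0.0, 0.748, 0.664, -0.0]
force: [-0.5, -5.4, 3.7]
opening: 17.8
gripper_force: 10.0
```

```bash
python3 - <<'E'
from h import *
o=env.get_obs(); print(o["tcp_pos"],cov(o["tcp_pos"]),o["force"],o["opening"])
for n in ["wrist"]:
    c=env.read_camera(n); m,p=red(c); print(n,len(p)); 
    if len(p): print(np.median(p,0),cov(np.median(p,0)))
E
```

```text
[684.20698937  23.81359631  48.29194535] [140.33393608 -33.45987412] [-0.47347563 -5.40973422  3.71774845] 17.804279323930277
wrist 668
[684.11571648  27.18124636  67.12489438] [139.84591939 -30.12656782]
```

Request:
play_rows --rows '[[[-0.002,0,0.004,0,0,0,0.01],[-0.0075,0,0.009,0,0,0,0.01],[-0.012,0,0.0175,0,0,0,0.01],[-0.0145,0,0.026,0,0,0,0.01],[-0.0153,0,0.034,0,0,0,0.01],[-0.0153,0,0.034,0,0,0,0.01],[-0.0153,0,0.034,0,0,0,0.04],[-0.0153,0,0.034,0,0,0,0.04],[-0.0153,0,0.034,0,0,0,0.04]]]'

```text
time_s: 5.6
tcp_pos: [681.9, 9.1, 14.1]
tool_rot: [-0.0, 0.748, 0.664, -0.0]
force: [0.8, 0.1, -0.1]
opening: 39.7
gripper_force: 0.0
```

Request:
play_rows --rows '[[[0,0,-0.06,0,0,0,0.05],[0,0,-0.12,0,0,0,0.07],[0,0,-0.12,0,0,0,0.07]]]'

```text
time_s: 5.98
tcp_pos: [684.7, 9.5, 139.5]
tool_rot: [0.002, 0.748, 0.664, 0.003]
force: [0.1, 0.9, -0.8]
opening: 66.4
gripper_force: 0.0
```

```bash
python3 - <<'E'
from h import *
o=env.get_obs(); print(o["tcp_pos"],cov(o["tcp_pos"]),o["force"],o["q"])
c=env.read_camera("wrist"); m,p=red(c); print(np.median(p,0),cov(np.median(p,0)))
P=cloud(c)
m=(P[...,2]>57)&(P[...,2]<70)&(cov(P)[...,1]>50)&(cov(P)[...,1]<220)&(abs(cov(P)[...,0])<75);q=cov(P)[m]; print("roof x",np.percentile(q[:,0],[1,99]),"y0",np.percentile(q[:,1],1))
# long sherd
for n in ["scene","side"]:
    c=env.read_camera(n); P=cloud(c)
    m=(P[...,2]>4)&(P[...,2]<40)&(abs(P[...,0]-517)<75)&(abs(P[...,1]-425)<75)
    p=P[m]
    if len(p): print(n,len(p),cv2.minAreaRect(p[:,:2].astype(np.float32)),p[:,:2].mean(0),p.min(0),p.max(0),P[m][:,2].max())
    hh=cv2.PCACompute(p[:,:2].astype(np.float32),None)[1]; print(hh)
E
```

```text
[684.67902597   9.52386771 139.46743884] [142.4888564 -47.5938743] [ 0.12747337  0.9408225  -0.80858353] [ 0.2036007   0.53165483 -0.43577404  1.62473283  0.25307219  1.0336601
 -0.42631237]
[681.63780125  14.25451656  37.26774686] [138.91070368 -43.25520451]
roof x [-69.09958627  70.44384119] y0 64.73062776344307
scene 383 ((517.8034057617188, 407.51849365234375), (133.63427734375, 130.05479431152344), 79.95938110351562) [518.41257448 424.78673003] [442.12251408 353.06195523   4.02678914] [582.85550296 480.32592172  21.07041778] 21.070417776972363
[[ 0.96301496 -0.26944795]
 [ 0.26944795  0.96301496]]
side 188 ((515.861083984375, 438.06109619140625), (144.0366668701172, 123.67416381835938), 6.517673492431641) [513.55198687 426.03258872] [447.49325927 369.58018213   4.01965243] [590.23166066 499.24193115  21.66037499] 21.660374994529548
[[ 0.9711438  -0.23849472]
 [ 0.23849472  0.9711438 ]]
```

Request:
play_rows --rows '[[[0.393,-0.2155,-0.02,0,0,-1.417,0.075],[0.393,-0.2155,-0.02,0,0,-1.417,0.075],[0.393,-0.2155,-0.02,0,0,-1.417,0.075],[0.393,-0.2155,-0.02,0,0,-1.417,0.075],[0.393,-0.2155,-0.02,0,0,-1.417,0.075],[0.393,-0.2155,-0.02,0,0,-1.417,0.075],[0.393,-0.2155,-0.02,0,0,-1.417,0.075],[0.393,-0.2155,-0.02,0,0,-1.417,0.075],[0.393,-0.2155,-0.02,0,0,-1.417,0.075],[0.393,-0.2155,-0.02,0,0,-1.417,0.075]]]'

```text
time_s: 7.38
tcp_pos: [514.8, 423.4, 153.2]
tool_rot: [-0.0, 0.137, 0.991, -0.001]
force: [-0.4, -0.1, 0.9]
opening: 75.0
gripper_force: 0.0
```

```bash
python3 - <<'E'
from h import *
o=env.get_obs(); print(o["tcp_pos"],o["tool_rot"],o["q"])
c=env.read_camera("wrist"); save(c,"w2.png"); P=cloud(c)
m=(P[...,2]>4)&(P[...,2]<30)&(abs(P[...,0]-517)<80)&(abs(P[...,1]-425)<80)
k,l,st,ce=cv2.connectedComponentsWithStats(m.astype(np.uint8)); i=1+st[1:,4].argmax(); p=P[l==i]
print(st[i],cv2.minAreaRect(p[:,:2].astype(np.float32)),p[:,2].max())
E
```

```text
[514.84443094 423.41076584 153.2165333 ] [-3.82377048e-04  1.37438917e-01  9.90509932e-01 -6.86689326e-04] [-0.21028237  0.58778835 -0.81899541  1.63353819  0.46490641  1.12767388
  0.14494474]
[ 268  156   36   85 2142] ((517.02783203125, 424.3447570800781), (40.50392532348633, 97.57840728759766), 73.08751678466797) 21.5972259143619
```

View pics/w2.png

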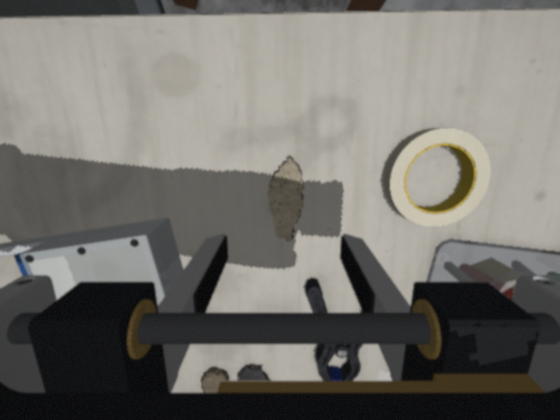

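The sherd is at (286,198) in the picture, midway between the fingers and aligned with the tool's x, with nothing close to it.

Request:
play_rows --rows '[[[-0.002,0.0015,0.06,0,0,0,0.075],[-0.002,0.0015,0.11,0,0,0,0.075],[-0.002,0.0015,0.138,0,0,0,0.07],[-0.002,0.0015,0.149,0,0,0,0.065],[-0.002,0.0015,0.149,0,0,0,0.065]]]' --grip_force 12

```text
time_s: 8.05
tcp_pos: [517.0, 425.3, 5.4]
tool_rot: [-0.0, 0.136, 0.991, -0.0]
force: [0.1, -0.2, 0.1]
opening: 64.9
gripper_force: 0.0
```

Request:
play_rows --rows '[[[0,0,0.0015,0,0,0,0.045],[0,0,0.0015,0,0,0,0.02],[0,0,0.0015,0,0,0,0.02],[0,0,0.0015,0,0,0,0.02],[0,0,0.0015,0,0,0,0.02],[0,0,-0.01,0,0,0,0.02],[0,0,-0.05,0,0,0,0.02],[0,0,-0.11,0,0,0,0.02],[0,0,-0.13,0,0,0,0.02],[0,0,-0.13,0,0,0,0.02]]]'

```text
time_s: 9.3
tcp_pos: [517.2, 426.2, 136.9]
tool_rot: [0.001, 0.136, 0.991, 0.001]
force: [-0.2, -0.6, -1.5]
opening: 41.1
gripper_force: 11.9
```

```bash
python3 - <<'E'
from h import *
o=env.get_obs(); print(o["tcp_pos"],o["tool_rot"],o["opening"],o["force"])
c=env.read_camera("wrist"); save(c,"w3.png"); P=cloud(c)
t=o["tcp_pos"]; d=np.linalg.norm(P[...,:2]-t[:2],axis=-1)
m=(P[...,2]>t[2]-20)&(P[...,2]<t[2]+35)&(d<65)
p=P[m]; Rm=rot(o["tool_rot"]); l=Rm.inv().apply(p-t); print(len(p)); m2=abs(l[:,1])<18; l=l[m2]
print(np.percentile(l,[2,50,98],axis=0).round(1)); print(np.polyfit(l[:,0],l[:,2],1))
# tray
for n in ["scene","side"]:
    c=env.read_camera(n); P=cloud(c); m=(P[...,2]>6)&(P[...,2]<40)&(abs(P[...,0]-517)<90)&(abs(P[...,1]+141)<120); p=P[m]; print(n,cv2.minAreaRect(p[:,:2].astype(np.float32)))
    m=(P[...,2]>27)&(P[...,2]<38)&(abs(P[...,0]-517)<90)&(abs(P[...,1]+141)<120); p=P[m]; print(n,cv2.minAreaRect(p[:,:2].astype(np.float32)))
E
```

```text
[517.1926173  426.16959413 136.86386279] [9.88925086e-04 1.35636227e-01 9.90757896e-01 7.92495964e-04] 41.07554002932058 [-0.18388901 -0.58399526 -1.53821972]
7382
[[-39.7 -16.7 -13.2]
 [  2.5   0.3  -6.6]
 [ 41.7  16.5  -3.9]]
[-0.0268277  -7.16983013]
scene ((528.9348754882812, -146.3988037109375), (199.81455993652344, 136.03172302246094), 87.81986236572266)
scene ((516.7930297851562, -138.2427978515625), (182.4896697998047, 111.5483627319336), 87.47930145263672)
side ((517.247802734375, -142.0029296875), (189.2753143310547, 110.04080963134766), 87.75553131103516)
side ((517.2861938476562, -141.023193359375), (186.2800750732422, 110.04080963134766), 87.75553131103516)
```

Request:
play_rows --rows '[[[-0.012,-0.042,0,0,0,0.1,0.02],[-0.026,-0.095,0,0,0,0.24,0.02],[-0.041,-0.148,0,0,0,0.375,0.02],[-0.056,-0.2,0,0,0,0.51,0.02],[-0.07,-0.252,0,0,0,0.645,0.02],[-0.086,-0.305,0,0,0,0.78,0.02],[-0.1,-0.358,0,0,0,0.91,0.02],[-0.115,-0.41,0,0,0,1.045,0.02],[-0.13,-0.465,0,0,0,1.18,0.02],[-0.14,-0.5,0,0,0,1.28,0.02]]]'

```text
time_s: 10.7
tcp_pos: [516.0, -96.4, 133.9]
tool_rot: [-0.001, 0.703, 0.712, -0.001]
force: [0.8, 0.5, 0.1]
opening: 40.6
gripper_force: 11.9
```

```bash
python3 - <<'E'
from h import *
o=env.get_obs(); print(o["tcp_pos"],o["tool_rot"],np.degrees(2*np.arctan2(o["tool_rot"][2],o["tool_rot"][1])),o["opening"],o["force"])
E
```

```text
[515.99840706 -96.36558774 133.90395256] [-0.00081623  0.70259575  0.71158827 -0.00082063] 90.72865513339931 40.61439202132932 [0.81006201 0.45440313 0.08115335]
```

Request:
play_rows --rows '[[[-0.0246,0.0015,0,0,0,0.055,0.02],[-0.0246,0.0015,0,0,0,0.055,0.02],[-0.0246,0.0015,0.05,0,0,0.055,0.02],[-0.0246,0.0015,0.09,0,0,0.055,0.02],[-0.0246,0.0015,0.108,0,0,0.055,0.02],[-0.0246,0.0015,0.116,0,0,0.055,0.02],[-0.0246,0.0015,0.12,0,0,0.055,0.02],[-0.0246,0.0015,0.12,0,0,0.055,0.02]]]'

```text
time_s: 11.7
tcp_pos: [519.8, -118.0, 16.0]
tool_rot: [0.0, 0.72, 0.694, 0.0]
force: [0.2, 0.8, -0.8]
opening: 41.2
gripper_force: 11.9
```

```bash
python3 - <<'E'
from h import *
o=env.get_obs(); print(o["tcp_pos"],np.degrees(2*np.arctan2(o["tool_rot"][2],o["tool_rot"][1])),o["opening"],o["force"])
c=env.read_camera("wrist"); save(c,"w4.png")
E
```

```text
[ 519.75799188 -118.00935676   15.98282153] 87.9440951023024 41.171624707077136 [ 0.16615866  0.789004   -0.79084971]
```

View pics/w4.png

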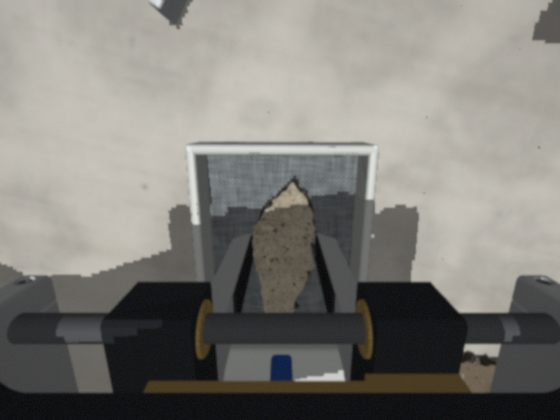

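The sherd is centred in the tray, between the walls at columns 195 and 375, and the fingers are inside it.

Request:
play_rows --rows '[[[0,0,0.002,0,0,0,0.02],[0,0,0.004,0,0,0,0.02],[0,0,0.0055,0,0,0,0.02],[0,0,0.0055,0,0,0,0.02]]]'

```text
time_s: 12.25
tcp_pos: [519.1, -118.0, 9.6]
tool_rot: [-0.0, 0.72, 0.694, -0.0]
force: [0.0, -0.2, -0.4]
opening: 40.7
gripper_force: 11.9
```

Request:
play_rows --rows '[[[0,0,0.001,0,0,0,0.02],[0,0,0.0015,0,0,0,0.02],[0,0,0.0015,0,0,0,0.02]]]'

```text
time_s: 12.62
tcp_pos: [519.3, -117.9, 9.0]
tool_rot: [0.0, 0.72, 0.694, -0.0]
force: [-5.8, 1.1, 16.8]
opening: 41.1
gripper_force: 12.5
```

Contact. I'll release gently and rise.

Request:
play_rows --rows '[[[0,0,-0.001,0,0,0,0.045],[0,0,-0.001,0,0,0,0.055],[0,0,-0.001,0,0,0,0.058],[0,0,-0.001,0,0,0,0.058],[0,0,-0.05,0,0,0,0.058],[0,0,-0.11,0,0,0,0.058],[-0.04,0,-0.135,0,0,0,0.05],[-0.088,0,-0.135,0,0,0,0.05],[-0.088,0,-0.135,0,0,0,0.05],[-0.088,0,-0.135,0,0,0,0.05]]]'

```text
time_s: 13.88
tcp_pos: [515.9, -205.5, 143.0]
tool_rot: [-0.0, 0.72, 0.694, 0.0]
force: [-0.9, 0.9, 0.3]
opening: 50.0
gripper_force: 0.0
```

```bash
python3 - <<'E'
from h import *
o=env.get_obs(); print(o["tcp_pos"],np.degrees(2*np.arctan2(o["tool_rot"][2],o["tool_rot"][1])),o["opening"],o["force"])
c=env.read_camera("wrist"); save(c,"w5.png"); P=cloud(c)
hsv=cv2.cvtColor(c["color"],cv2.COLOR_RGB2HSV); m=(hsv[...,0]>105)&(hsv[...,0]<130)&(hsv[...,1]>120)&(P[...,2]>70)&(P[...,2]<90)&(P[...,1]<-100); p=P[m]; print(len(p),cv2.minAreaRect(p[:,:2].astype(np.float32)),np.median(p,0))
m=(P[...,2]>27)&(P[...,2]<38)&(abs(P[...,0]-517)<80)&(abs(P[...,1]+141)<120); p=P[m]; print(cv2.minAreaRect(p[:,:2].astype(np.float32)),p.min(0),p.max(0))
m=(P[...,2]>7)&(P[...,2]<27)&(abs(P[...,0]-518)<40)&(abs(P[...,1]+121)<60); p=P[m]; print("sherd",cv2.minAreaRect(p[:,:2].astype(np.float32)),np.percentile(p[:,2],[5,50,99]))
E
```

```text
[ 515.88209316 -205.50913566  142.9837189 ] 87.92518207230081 50.0329699958215 [-0.8638903   0.94265858  0.29296541]
606 ((514.24169921875, -206.4402313232422), (38.32075500488281, 11.623411178588867), 88.03939819335938) [ 514.35368679 -204.88298429   80.29831471]
((516.5518798828125, -140.14511108398438), (180.4501495361328, 110.43229675292969), 87.65522766113281) [ 458.77594727 -230.89739455   27.00411865] [574.67941493 -48.20994073  37.93257202]
sherd ((517.9869995117188, -121.07296752929688), (119.75608825683594, 79.9862060546875), 89.96414184570312) [ 7.1021758  15.37860572 23.70435475]
```

View pics/w5.png

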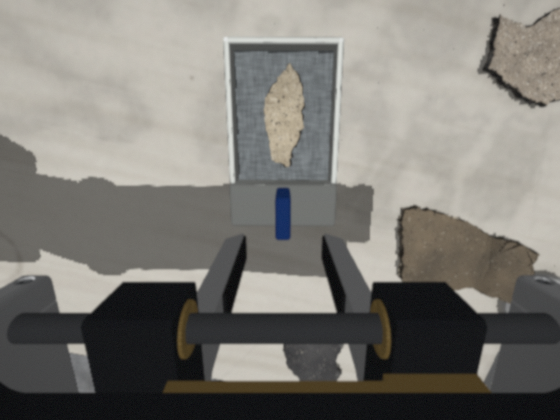

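The sherd lies flat in the tray, and the fin at (283,213) sits between the fingers. I'll descend and pinch it.

Request:
play_rows --rows '[[[-0.002,-0.0017,0.05,0,0,0,0.05],[-0.002,-0.0017,0.09,0,0,0,0.05],[-0.002,-0.0017,0.1,0,0,0,0.04],[-0.002,-0.0017,0.1,0,0,0,0.03],[-0.002,-0.0017,0.1,0,0,0,0.005],[-0.002,-0.0017,0.1,0,0,0,0.005],[-0.002,-0.0017,0.1,0,0,0,0.005],[-0.002,-0.0017,0.1,0,0,0,0.005]]]' --grip_force 30

```text
time_s: 14.92
tcp_pos: [515.0, -208.1, 44.5]
tool_rot: [0.001, 0.72, 0.694, 0.0]
force: [-1.1, 1.5, 8.6]
opening: 13.8
gripper_force: 30.0
```

Request:
play_rows --rows '[[[0.008,0.001,0,0,0,0.015,0.005],[0.02,0.002,0,0,0,0.03,0.005],[0.034,0.0035,0,0,0,0.05,0.005],[0.046,0.005,0,0,0,0.07,0.005],[0.056,0.0055,0,0,0,0.082,0.005],[0.056,0.0055,0,0,0,0.082,0.005],[0.056,0.0055,0,0,0,0.082,0.005]]]'

```text
time_s: 15.8
tcp_pos: [522.6, -152.0, 44.5]
tool_rot: [0.001, 0.748, 0.664, 0.001]
force: [-1.9, 1.7, 8.7]
opening: 13.6
gripper_force: 30.0
```

```bash
cat > tr.py <<'E'
from h import *
def blue(c,lo,hi):
    P=cloud(c); hsv=cv2.cvtColor(c["color"],cv2.COLOR_RGB2HSV)
    return P,P[(hsv[...,0]>100)&(hsv[...,0]<130)&(hsv[...,1]>90)&(P[...,2]>lo)&(P[...,2]<hi)&(P[...,1]>80)&(P[...,1]<200)&(P[...,0]>450)&(P[...,0]<660)]
def rep(cams=("wrist","side","scene")):
    o=env.get_obs(); a=np.degrees(2*np.arctan2(o["tool_rot"][2],o["tool_rot"][1])); t=o["tcp_pos"]
    print("tcp",t.round(1),"cov",cov(t).round(1),"ang",a.round(2),"F",o["force"].round(1),"op",round(o["opening"],1))
    for n in cams:
        c=env.read_camera(n); P,b=blue(c,50,75)
        if len(b)>20: 
            ln=np.polyfit(b[:,0],b[:,1],1); print(n,"edge",len(b),np.degrees(np.arctan(ln[0])).round(2),cov([b[:,0].mean(),b[:,1].mean()]).round(1),b[:,0].min().round(),b[:,0].max().round())
        r=np.radians(a); f=np.array([np.cos(r),np.sin(r)]); s=np.array([f[1],-f[0]])
        d=P[...,:2]-t[:2]; X=d@s; Y=d@f
        # side walls of tray: ahead of the fin
        m=(P[...,2]>22)&(P[...,2]<36)&(abs(X)<75)&(Y>25)&(Y<170); p=P[m]
        for sg in (-1,1):
            k=m&(X*sg>45)&(X*sg<65)
            if k.sum()>20:
                x=X[k]; y=Y[k]; ln=np.polyfit(y,x,1); q=np.percentile(x*sg,97)*sg; print("  wall",sg,k.sum(),"slope deg",np.degrees(np.arctan(ln[0])).round(2),"outer x",q.round(1))
E
python3 - <<'E'
from tr import *
c=np.load("w1.npy",allow_pickle=True).item(); P,b=blue(c,50,75); print("w1",np.degrees(np.arctan(np.polyfit(b[:,0],b[:,1],1)[0])),cov(b.mean(0)))
rep()
E
```

```text
w1 -6.725297142139779 [-5.48073388e-02  6.68278096e+01]
tcp [ 522.6 -152.    44.5] cov [   0.6 -227.1] ang 83.25 F [-1.9  1.7  8.7] op 13.6
  wall -1 2432 slope deg -0.04 outer x -55.2
  wall 1 2420 slope deg -0.04 outer x 53.7
  wall -1 78 slope deg 0.52 outer x -54.7
  wall 1 74 slope deg -1.06 outer x 54.8
scene edge 51 -6.87 [-4.3 68.2] 487.0 622.0
  wall -1 77 slope deg 0.29 outer x -56.1
  wall 1 66 slope deg -0.14 outer x 55.1
```

Request:
play_rows --rows '[[[0.006,0,0,0,0,0,0.005],[0.018,0,0,0,0,0,0.005],[0.034,0,0,0,0,0,0.005],[0.05,0,0,0,0,0,0.005],[0.066,0,0,0,0,0,0.005],[0.082,0,0,0,0,0,0.005],[0.098,0,0,0,0,0,0.005],[0.112,0,0,0,0,0,0.005],[0.12,0,0,0,0,0,0.005],[0.12,0,0,0,0,0,0.005]]]'

```text
time_s: 17.2
tcp_pos: [536.8, -33.0, 44.5]
tool_rot: [0.001, 0.748, 0.664, 0.001]
force: [-0.2, -0.0, 7.7]
opening: 13.6
gripper_force: 30.0
```

```bash
python3 - <<'E'
from tr import *
rep(("wrist",))
c=env.read_camera("wrist"); save(c,"w6.png")
E
```

```text
tcp [536.8 -33.   44.5] cov [   0.7 -107.3] ang 83.24 F [-0.2 -0.   7.7] op 13.6
  wall -1 3476 slope deg -2.84 outer x -64.4
  wall 1 3226 slope deg 3.38 outer x 63.7
```

View pics/w6.png

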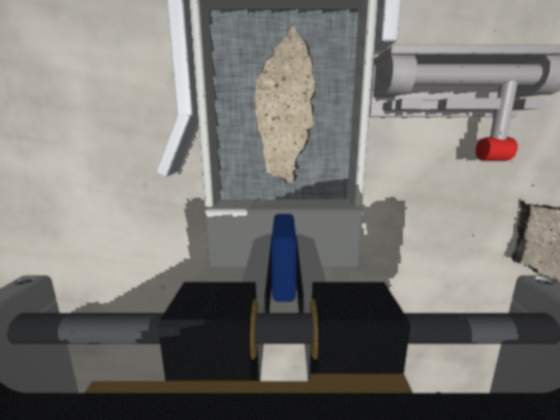

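The tray is centred between the rails (left rail at column 185, right rail at 385), and the drawn bolt's end at (385,72) is clear of it.

Request:
play_rows --rows '[[[0.006,0,0,0,0,0,0.005],[0.018,0,0,0,0,0,0.005],[0.034,0,0,0,0,0,0.005],[0.05,0,0,0,0,0,0.005],[0.066,0,0,0,0,0,0.005],[0.082,0,0,0,0,0,0.005],[0.098,0,0,0,0,0,0.005],[0.114,0,0,0,0,0,0.005],[0.126,0,0,0,0,0,0.005],[0.13,0,0,0,0,0,0.005]]]'

```text
time_s: 18.55
tcp_pos: [552.0, 94.8, 44.5]
tool_rot: [0.001, 0.748, 0.664, -0.0]
force: [-2.2, -14.7, 14.6]
opening: 14.0
gripper_force: 30.0
```

Request:
play_rows --rows '[[[0.004,0,0,0,0,0,0.005],[0.008,0,0,0,0,0,0.005],[0.01,0,0,0,0,0,0.005],[0.012,0,0,0,0,0,0.005],[0.012,0,0,0,0,0,0.005]]]'

```text
time_s: 19.18
tcp_pos: [553.5, 106.2, 44.5]
tool_rot: [0.001, 0.748, 0.664, -0.0]
force: [-0.8, -10.7, 12.3]
opening: 13.5
gripper_force: 30.0
```

```bash
python3 - <<'E'
from tr import *
rep(())
E
```

```text
tcp [553.5 106.2  44.5] cov [ 0.8 32.9] ang 83.14 F [ -0.8 -10.7  12.3] op 13.5
```

Request:
play_rows --rows '[[[0.0015,0,0,0,0,0,0.005],[0.0025,0,0,0,0,0,0.005],[0.0025,0,0,0,0,0,0.005]]]'

```text
time_s: 19.55
tcp_pos: [553.7, 108.0, 44.5]
tool_rot: [0.001, 0.748, 0.663, -0.0]
force: [-2.0, -12.7, 12.8]
opening: 13.8
gripper_force: 30.0
```

Request:
play_rows --rows '[[[0.0015,0,0,0,0,0,0.005],[0.003,0,0,0,0,0,0.005],[0.003,0,0,0,0,0,0.005]]]'

```text
time_s: 19.92
tcp_pos: [553.8, 108.6, 44.4]
tool_rot: [0.002, 0.749, 0.663, -0.002]
force: [-3.3, -23.3, 18.8]
opening: 13.4
gripper_force: 30.0
```

The force now rises without further motion, so the tray is against the stop at cover y ≈ 35 for the fin. Release and go up.

Request:
play_rows --rows '[[[-0.001,0,0,0,0,0,0.005],[-0.002,0,0,0,0,0,0.02],[-0.002,0,0,0,0,0,0.035],[-0.002,0,0,0,0,0,0.04],[-0.002,0,-0.03,0,0,0,0.04],[-0.002,0,-0.07,0,0,0,0.04],[-0.04,0.06,-0.09,0,0,0,0.04],[-0.078,0.1,-0.09,0,0,0,0.04],[-0.078,0.138,-0.09,0,0,0,0.04],[-0.078,0.138,-0.09,0,0,0,0.04]]]'

```text
time_s: 21.18
tcp_pos: [683.0, 18.9, 132.6]
tool_rot: [-0.0, 0.748, 0.663, 0.0]
force: [0.0, 0.5, -0.2]
opening: 40.0
gripper_force: 0.0
```

```bash
python3 - <<'E'
from tr import *
rep(())
for n in ["wrist","side"]:
    c=env.read_camera(n); m,p=red(c); 
    if len(p): print(n,"knob",len(p),np.median(p,0),cov(np.median(p,0)))
    P=cloud(c); q=cov(P); k=(abs(q[...,0])<52)&(q[...,1]<40)&(q[...,1]>-40)&(P[...,2]>28)&(P[...,2]<38)
    if k.sum(): print(n,"block rear y",np.percentile(q[k][:,1],[1,3]),"x",np.percentile(q[k][:,0],[1,99]),k.sum())
    hsv=cv2.cvtColor(c["color"],cv2.COLOR_RGB2HSV); k=(hsv[...,0]>105)&(hsv[...,0]<130)&(hsv[...,1]>120)&(P[...,2]>72)&(P[...,2]<90)&(abs(q[...,0])<40)&(abs(q[...,1]-30)<60)
    if k.sum(): print("fin",q[k].mean(0),q[k].min(0),q[k].max(0))
save(env.read_camera("wrist"),"w7.png")
E
```

```text
tcp [683.   18.9 132.6] cov [139.7 -38.5] ang 83.13 F [ 0.   0.5 -0.2] op 40.0
wrist knob 208 [681.3934538   14.86607475  37.46604126] [138.59590281 -42.67676022]
wrist block rear y [12.6328814  12.72194408] x [-51.11317614  51.29900229] 2074
fin [ 2.55676771 35.68235724] [-5.99204939 16.25787495] [ 8.31588763 54.84850591]
side knob 27 [680.19319001   7.72574938  32.94297761] [138.24659925 -49.90873445]
side block rear y [5.50653559 8.08072845] x [-50.56102303  50.07433604] 219
fin [ 0.39373071 25.568095  ] [-6.01615049 10.9042958 ] [ 6.93459659 43.52935068]
```

View pics/w7.png

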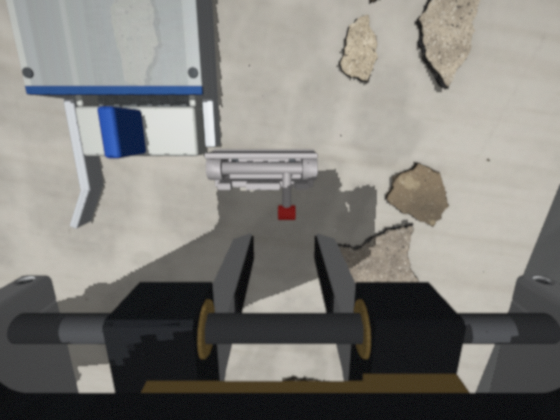

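The tray is home, with its rear edge measured at cover y ≈ 12.6 (expected 12). The knob is at (287,212).

Request:
play_rows --rows '[[[-0.0055,-0.001,0.06,0,0,0,0.04],[-0.0055,-0.001,0.1,0,0,0,0.04],[-0.0055,-0.001,0.118,0,0,0,0.04],[-0.0055,-0.001,0.118,0,0,0,0.04],[-0.0055,-0.001,0.118,0,0,0,0.01],[-0.0055,-0.001,0.118,0,0,0,0.01],[-0.0055,-0.001,0.118,0,0,0,0.01],[-0.0055,-0.001,0.118,0,0,0,0.01]]]' --grip_force 10

```text
time_s: 22.32
tcp_pos: [680.5, 14.5, 16.4]
tool_rot: [0.001, 0.748, 0.664, 0.001]
force: [0.4, 0.0, 7.2]
opening: 18.0
gripper_force: 10.0
```

Request:
play_rows --rows '[[[0.001,0,-0.009,0,0,0,0.01],[0.0036,0,-0.0175,0,0,0,0.01],[0.008,0,-0.0254,0,0,0,0.01],[0.0136,0,-0.0323,0,0,0,0.01],[0.0153,0,-0.034,0,0,0,0.01],[0.0153,0,-0.034,0,0,0,0.01],[0.0153,-0.012,-0.034,0,0,0,0.01],[0.0153,-0.025,-0.034,0,0,0,0.01],[0.0153,-0.036,-0.034,0,0,0,0.01],[0.0153,-0.042,-0.034,0,0,0,0.01]]]'

```text
time_s: 23.58
tcp_pos: [638.9, 34.7, 49.4]
tool_rot: [0.0, 0.748, 0.664, -0.0]
force: [0.5, -3.2, 3.6]
opening: 17.8
gripper_force: 10.0
```

```bash
python3 - <<'E'
from tr import *
rep(())
c=env.read_camera("wrist"); m,p=red(c); print(len(p),cov(np.median(p,0)),np.median(p,0))
E
```

```text
tcp [638.9  34.7  49.4] cov [ 94. -28.] ang 83.24 F [ 0.5 -3.2  3.6] op 17.8
666 [ 93.62338875 -29.46208648] [638.29391516  33.29550003  67.65384332]
```

Request:
play_rows --rows '[[[0,-0.001,0,0,0,0,0.01],[0,-0.0015,0,0,0,0,0.01],[0,-0.0015,0,0,0,0,0.01]]]'

```text
time_s: 24.0
tcp_pos: [638.4, 34.6, 49.3]
tool_rot: [0.0, 0.748, 0.664, 0.0]
force: [0.1, -3.6, 5.4]
opening: 17.9
gripper_force: 10.0
```

```bash
python3 - <<'E'
from tr import *
rep(())
c=env.read_camera("wrist"); m,p=red(c); print(len(p),cov(np.median(p,0)),np.median(p,0))
E
```

```text
tcp [638.4  34.6  49.3] cov [ 93.6 -28.1] ang 83.22 F [ 0.1 -3.6  5.4] op 17.9
662 [ 93.19110798 -29.58662539] [637.84995278  33.22284006  67.64178934]
```

Request:
play_rows --rows '[[[0,-0.0012,0,0,0,0,0.01],[-0.002,-0.0012,0.004,0,0,0,0.01],[-0.0075,-0.0012,0.009,0,0,0,0.01],[-0.012,-0.0012,0.0175,0,0,0,0.01],[-0.0145,-0.0012,0.026,0,0,0,0.01],[-0.0153,-0.0012,0.033,0,0,0,0.01],[-0.0153,-0.0012,0.034,0,0,0,0.01]]]'

```text
time_s: 24.92
tcp_pos: [635.9, 19.8, 15.3]
tool_rot: [0.0, 0.748, 0.664, 0.001]
force: [1.0, 0.5, 15.5]
opening: 17.9
gripper_force: 10.0
```

```bash
python3 - <<'E'
from tr import *
rep(())
c=env.read_camera("wrist"); m,p=red(c); print(len(p),cov(np.median(p,0)),np.median(p,0))
E
```

```text
tcp [635.9  19.8  15.3] cov [ 92.8 -43.1] ang 83.23 F [ 1.   0.5 15.5] op 17.9
635 [ 92.13606968 -42.13192882] [635.32188568  20.88951528  37.07689479]
```

Handle down in the first notch; release and back off.

Request:
play_rows --rows '[[[0,0,0,0,0,0,0.03],[0,0,0,0,0,0,0.04],[0,0,0,0,0,0,0.04],[0,0,-0.05,0,0,0,0.04],[0,0,-0.11,0,0,0,0.05],[0,0,-0.14,0,0,0,0.05],[0,0,-0.14,0,0,0,0.05],[0,0,-0.14,0,0,0,0.05]]]'

```text
time_s: 25.98
tcp_pos: [634.6, 19.5, 154.4]
tool_rot: [-0.0, 0.748, 0.664, -0.0]
force: [0.0, -0.2, -1.8]
opening: 49.7
gripper_force: 0.0
```

```bash
python3 - <<'E'
from tr import *
rep(())
c=env.read_camera("wrist"); m,p=red(c); print(len(p),cov(np.median(p,0)),np.median(p,0)); save(c,"w8.png")
E
```

```text
tcp [634.6  19.5 154.4] cov [ 91.6 -43.6] ang 83.23 F [ 0.  -0.2 -1.8] op 49.7
189 [ 91.81523504 -43.25827059] [634.87037636  19.80888721  37.27670168]
```

View pics/w8.png

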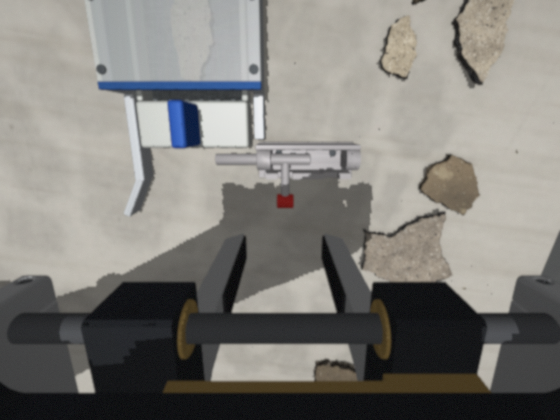

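The bolt is shot behind the tray, with its rod tip at (218,159). The handle is level with the knob at (285,201), the tray is home, and the sherd can be seen under the roof.

```bash
python3 -c "
from cell import env
print(env.hand_in())"
```

```text
the job is handed in; nothing more can be done
None
```

The job is handed in at about 26 s: the long sherd lies flat in the tray, the tray is home under the roof, the bolt is shot behind it with its handle back down in the first notch, and the black and brown sherds were not touched.

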